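# Brace and clamp a microwave module for its test sweep

## Robot

A 6-joint arm with a two-finger parallel gripper is mounted at the origin on the work surface. World frame = base frame: x ahead of the robot, y to its left, z up, the work surface at z = 0. Lengths are in m, angles in rad, forces in N, time in s.
With the tool pointing down it reaches from about 0.225 to 0.875 m from the base axis. Payload 3.4 kg.
Tool frame: the origin (TCP) lies midway between the tips of the shut fingers; the grasp point (between the pads) lies 19 mm behind it; x points along the fingers, y is the direction in which the jaws open and shut, and the axes are right-handed (so a half turn about x gives the same grasp; the last joint's range is limited). The gripper opens to 85 mm and grips with 20 to 120 N. Pads are 22 mm wide; open, the fingers measure 114 mm over their backs; the gripper's body (76 mm by 85 mm) begins 54 mm behind the grasp point. The pads swing forward as they close: fully open they stand 13 mm farther back than shut.
Start: joints at [-1.29, 0.276, 1.505, -0, 1.361, -0.121], TCP at [0.225, -0.529, 0.231] pointing down, gripper open.
Joint ranges: [-2.89, 2.89], [-0.75, 2.08], [0.22, 2.7], [-1.18, 4.32], [0.11, 2.71], [-2.7, 2.7]. Speed limits (rad/s): [2.57, 2.57, 3.14, 3.14, 3.14, 3.14].

## Interface

Orientations are given as a unit quaternion [w, x, y, z].
In Python, from rig import manip, get_image, get_calibration, ticket gives the robot as it stands. The module is installed in compiled form; this text tells all that it offers.
- The arm moves only by the tool arm_command, never from a script. Its argument "series" is text: rows parted by semicolons, each of 7 numbers parted by spaces: the shift along the tool's x, y, z in units of 0.1 m (1.0 is 0.1 m), then the turn, a rotation vector about the tool's x, y, z in units of pi rad (1.0 is pi rad), then the opening, from -1 (shut) to 1 (fully open), so that 0 is half open. In form: tx ty tz rx ry rz claw; .... A call has 1 to 12 rows; each row shifts and turns the commanded pose from where the row before left it, along the tool's axes as they then stand; what a row does not reach is not made up. A row lasts 1/12 s, in which the tool goes at most 41.7 mm and 7.16 degrees, less where a joint would pass 70% of its speed; a pose out of reach is approached as far as the arm can. A call with a number of a shift or a turn outside -1 to 1 is refused whole. A call with a gripper value outside its range is refused whole. The fingers move at their own pace and stop on an object; "squeeze" is the grip in N (left out, the last holds). Time passes only in rows, so rows that do not move let the fingers close. It gives the time, the measured TCP pose, the force and the opening at its end, in the units of the state.
- manip.get_state(): the state, without advancing time (a new reading comes with each control period).
- get_image(name): name is "side" or "top" or "wrist"; returns the picture (480x640x3 uint8, red, green, blue); there is no depth.
- get_calibration(name): a dict with "fx", "fy", "cx", "cy" (pixels), "D" ([k1, k2, p1, p2, k3] as OpenCV has them; the pictures are not rectified), "cam_to_world" (4x4, takes a point from camera to world coordinates); the wrist camera has in their place "tool_from_camera" (4x4, takes a point from camera to tool coordinates, whose origin is the TCP and whose axes are the tool frame's). Camera axes: x right, y down, z forward; pixel columns grow to the right and rows downward; lengths in m; the calibration is good to about 2 mm. A picture is of the moment at which its call begins: read the wrist's pose just before it. get_calibration takes no time and is no camera call.
- ticket.sign_off(): hands the job in, once; it reports no verdict.
The state is a dict: "clock": time; "qpos": joint angles; "qd": joint speeds; "effort": joint torques, N m; "position": TCP position; "ee_rot": TCP orientation; "contact_force": force on the tool from outside, world axes, zero at the start; "moment": the same for the moment, N m; "width": finger opening in m.
Only numpy, scipy, OpenCV 4.12 (cv2) and the standard library are available. Lean on these libraries where they do the work, as an engineer would, in place of code of your own. Each camera call takes 0.05 s, during which the arm holds its last target. There are 200 camera calls.

## Task

Get the microwave module in the test fixture ready for its sweep: first swing the blue hinged brace round behind the module until it clicks into its end stop and let go of it, and only then push the red tab of the sprung pusher past its click until it has slid the module firmly up against the brace's white buffer. The pusher springs back if released, so finish while still pushing the tab and holding it compressed; leave the module lying in its nest and the other things on the bench where they are.

Things in the scene. Friction and masses are not known exactly. Their poses are not given: they have to be found in the camera images.
- fixture: Dark steel base plate, 150 x 440 x 12 mm (x, y, z), fixed to the bench. Origin: centre of its underside, at bench height; z up; +y is the way the pusher slides. Pusher, module and seated brace follow each other along +y on the centre line. Nest rails (tops 26 mm above the bench) guide the module; a bridge with a brass button (top 64 mm up) spans the pusher 85 mm to the -y side of the origin.
- brace (a joint): Blue flat brace, 22 mm wide, swinging level (18 to 30 mm above the bench) on an upright pin. Rad: 0 = along the fixture's +x (stowed), growing clockwise seen from above, 1.571 = end stop, along the fixture's -y towards the module. Starts at 0 to 0.6; stays where left. A sprung ball clicks at about 1.47 (about 3 N at the post), then draws it to the end stop and keeps it there.
- brace_hinge (a point): Axis of the brace's hinge pin, 30 mm above the bench, 182 mm from the fixture's origin along its +y.
- brace_post (a point): Middle of the upright round black post with a yellow band by which the brace is swung: 16 mm diameter, standing on the brace from 30 to 74 mm above the bench, 85 mm from the hinge axis. The point is 55 mm above the bench. The post may turn within a grip; it can be gripped or pushed.
- brace_pad: White plastic buffer on the tip of the brace, 22 mm wide, 16 mm high, its middle 26 mm above the bench. Origin: centre of its outer face, 120 mm from the hinge axis. Its x axis points out of the face, away from the hinge. It is sprung: it gives 1 mm per 1.5 N, up to 6 mm at 9 N.
- pusher_nose (a point): Middle of the front face of the sprung pusher's nose, 25 mm above the bench. The spring resists with 4 N at first, 8.5 N at 36 mm. A sprung ball clicks at 18 mm of travel (up to 9 N) but does not hold it. The nose meets the module at 21 to 31 mm and slides it to the seated brace's buffer at about 36 mm; some 15 N presses it on firmly; hard stop at 42 mm. Click and touches give brief jolts.
- pusher: Sprung slide on the fixture's +y with an upright red tab at its rear: 40 mm wide (fixture x), 12 mm thick (fixture y), top 70 mm above the bench; below 36 mm an aluminium crosshead 92 mm wide, flush with it. Origin: centre line, 55 mm up, mid-thickness (rear face 6 mm to its -y); at rest 159 mm to the -y side of the fixture's origin. Axes as the fixture's. Clear 55 mm behind, 60 in front.
- module_center (a point): Centre of the microwave module: an aluminium tray 70 x 104 x 24 mm (fixture x, y, z) with a white board and gold tracks, weighing 0.2 to 0.45 kg, lying loose on the plate in its nest, its centre 24 mm above the bench. Axes as the fixture's.
- module: The same module; origin at the centre of its underside.
- screwdriver: Bystander: yellow-handled screwdriver, 170 mm long, lying on the bench on the robot's side of the fixture. Leave alone.
- attenuator: Bystander: steel barrel 26 mm wide, 45 mm tall, standing on the bench beyond the fixture. Origin at its foot. Leave alone.
- adapter: Bystander: brass barrel 22 mm wide, 34 mm tall, standing on the bench beyond the fixture. Origin at its foot. Leave alone.
- wrench: Bystander: steel wrench 150 mm long lying to the robot's right. Leave alone.
- spare_module: Bystander: grey module with a green board, 70 x 104 x 24 mm, lying to the robot's left. Leave alone.
- cap_jar: Bystander: jar 56 mm wide, 70 mm tall with a blue cap, at the far left or far right of the bench. Origin at its foot. Leave alone.
- parts_bin: Bystander: black open bin 100 x 140 x 50 mm, at the far right or far left of the bench. Origin at its foot. Leave alone.
Things that resemble listed ones, but are neither listed nor needed, are in the scene too. There is more than one size of the module; the job needs the middle-sized.

How it is judged:
By the outcome, as a careful person would: the job done as asked, in the order asked, and still so for the second after the job is handed in, while the arm keeps its last pose, push and grip.
It also fails if it takes over 64 s, if anything falls off the work surface, if the arm or the gripper's body presses on something with over 40 N, if the wrist force passes 120 N, or if a joint passes its speed limit or range.

## Working session

There is one attempt and no reset: what is moved stays moved. The work goes in short steps, Python scripts to look and compute and a tool call to move; the robot and the scene stay as the last step left them, time stands still between calls to the robot, and variables do not carry over. Pictures are saved under pics/ and viewed, about 8 in all and at most 12, crops included, and the job is handed in when it is done.

Besides the shell and the picture viewer there is one more tool, called as a command line: name --argument value ..., lists and objects as JSON in quotes. arm_command: Moves the arm, as the interface text tells. Shifts and turns lie within -1 to 1; 1 stands for 0.1 m of shift or pi rad of turn. Its arguments: {"type":"object","properties":{"series":{"type":"string"},"squeeze":{"type":"number"}},"required":["series"]}

```bash
mkdir -p pics; python3 - <<'E'
from rig import manip,get_image,get_calibration
import cv2
print(manip.get_state())
for n in("top","side"):
    cv2.imwrite(f"pics/{n}0.png",get_image(n)[:,:,::-1]); print(n,get_calibration(n))
print(get_calibration("wrist"))
E
```

```text
{'clock': 0.0, 'qpos': array([-1.28998191e+00,  2.76595910e-01,  1.50614690e+00,  1.25415729e-05,
        1.36067330e+00, -1.21025717e-01]), 'qd': array([ 2.75056474e-04, -1.99115012e-03,  7.97821044e-04, -4.86242309e-05,
        3.82054192e-04, -3.61245800e-04]), 'effort': array([-9.16288154e-04, -4.16783845e+01, -2.45808131e+01, -1.68753236e-04,
        1.11560914e-02,  4.72215078e-06]), 'position': array([ 0.22472861, -0.5286947 ,  0.23043369]), 'ee_rot': array([-0.14047404, -0.69283495, -0.14176   ,  0.69292921]), 'contact_force': array([ 0.34638937,  0.42277132, -0.06612919]), 'moment': array([ 0.04471044, -0.04195523, -0.01163851]), 'width': 0.08552592272488385}
top {'fx': 575.1436252046218, 'fy': 575.1436252046218, 'cx': 314.6976091627375, 'cy': 236.5080578323346, 'D': array([-0.15825479,  0.        ,  0.        ,  0.        ,  0.        ]), 'cam_to_world': array([[ 0.02252756, -0.97323104,  0.22872222,  0.21727762],
       [-0.9997437 , -0.02141653,  0.00733884, -0.00435742],
       [-0.00224395, -0.22882892, -0.97346407,  1.25264875],
       [ 0.        ,  0.        ,  0.   
[... 313 characters left out ...]
72725,  0.63187039, -0.56264039],
       [-0.00829508, -0.63936664, -0.76885726,  0.77903944],
       [ 0.        ,  0.        ,  0.        ,  1.        ]])}
{'fx': 336.89227354865875, 'fy': 336.89227354865875, 'cx': 316.09921737762, 'cy': 239.17645516154585, 'D': array([-0.01152715,  0.        ,  0.        ,  0.        ,  0.        ]), 'tool_from_camera': array([[ 5.72877455e-04, -3.12017281e-01,  9.50076254e-01,
        -1.43046329e-01],
       [ 9.99999157e-01, -9.28138275e-04, -9.07792558e-04,
        -1.66630461e-03],
       [ 1.16504910e-03,  9.50075973e-01,  3.12016486e-01,
        -7.88733027e-02],
       [ 0.00000000e+00,  0.00000000e+00,  0.00000000e+00,
         1.00000000e+00]])}
```

View pics/top0.png

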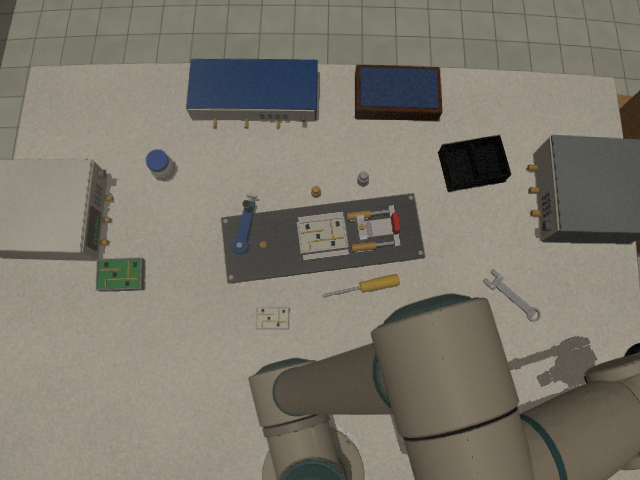

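View pics/side0.png

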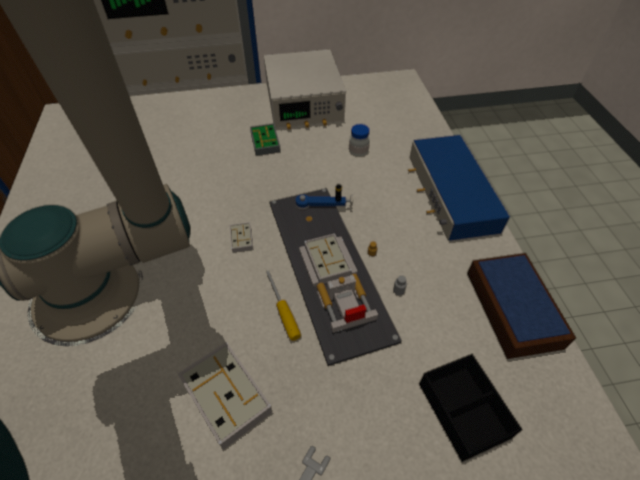

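Top view: fixture plate spans (222,218)–(424,258), with the brace from hinge (240,245) to post (248,204) and the red tab at (396,222). 

Possible modules: the one in the nest (322,236), a small white one (272,318), the green spare (120,274), and a large white one near the robot (side view 225,395). I choose the one in the nest, and check it in a close crop.

```bash
python3 - <<'E'
import cv2
a=cv2.imread("pics/top0.png")[180:290,215:430]
cv2.imwrite("pics/c1.png",cv2.resize(a,None,fx=3.7,fy=3.7,interpolation=cv2.INTER_CUBIC))
E
```

```text
(no output)
```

View pics/c1.png

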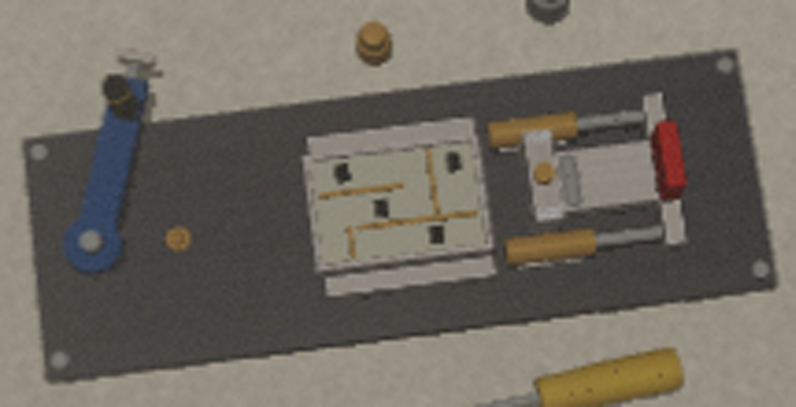

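```bash
cat >h.py <<'E'
import numpy as np,cv2
from rig import manip,get_image,get_calibration
from scipy.spatial.transform import Rotation as R
def ray(n,px):
    c=get_calibration(n);K=np.array([[c['fx'],0,c['cx']],[0,c['fy'],c['cy']],[0,0,1.]])
    p=cv2.undistortPoints(np.array([[px]],float),K,c['D'])[0,0]
    if 'cam_to_world' in c: M=c['cam_to_world']
    else:
        s=manip.get_state();T=np.eye(4);q=s['ee_rot'];T[:3,:3]=R.from_quat([q[1],q[2],q[3],q[0]]).as_matrix();T[:3,3]=s['position'];M=T@c['tool_from_camera']
    return M[:3,3],M[:3,:3]@np.array([*p,1])
def at(n,px,z):
    o,d=ray(n,px);return o+d*(z-o[2])/d[2]
E
python3 - <<'E'
from h import *
f=lambda x,y:(215+(x+.5)/3.7-.5,180+(y+.5)/3.7-.5)
C=[at("top",f(*p),.012) for p in((23,141),(738,50),(777,288),(48,382))]
print(np.round(C,4));o=np.mean(C,0);yd=C[0]-C[1]+C[3]-C[2];yd/=np.linalg.norm(yd);th=np.arctan2(-yd[0],yd[1])
print("org",o,"yaw",th,[np.linalg.norm(C[i]-C[i-1]) for i in range(4)])
P=lambda p,z:(lambda w:(w,np.array([(w-o)[:2]@[np.cos(th),np.sin(th)],(w-o)[:2]@[-np.sin(th),np.cos(th)]])))(at("top",f(*p),z))
for n,p,z in(("hinge",(90,240),.032),("posttop",(117,84),.074),("tab",(670,158),.07),("button",(543,173),.064),("postband",(120,98),.055)):print(n,P(p,z))
for n,p,z in(("s-tab",(355,313),.065),("s-post",(338,188),.07),("s-hinge",(303,201),.032)):print(n,at("side",p,z))
s=manip.get_state();q=s['ee_rot'];print(R.from_quat([q[1],q[2],q[3],q[0]]).as_matrix().round(3))
E
```

```text
[[ 0.5474  0.2165  0.012 ]
 [ 0.6147 -0.2181  0.012 ]
 [ 0.4666 -0.2389  0.012 ]
 [ 0.4005  0.1929  0.012 ]]
org [ 0.50729545 -0.01189784  0.012     ] yaw 0.15274544932578213 [np.float64(0.14875436563571945), np.float64(0.43980500317121335), np.float64(0.14963765442003535), np.float64(0.43687703499786035)]
hinge (array([0.48255422, 0.16949739, 0.032     ]), array([0.00314651, 0.18304768]))
posttop (array([0.56614269, 0.15276669, 0.074     ]), array([0.08321615, 0.15379361]))
tab (array([ 0.52995808, -0.16734482,  0.07      ]), array([-0.00125283, -0.1570853 ]))
button (array([ 0.52091956, -0.09450893,  0.064     ]), array([ 0.00089603, -0.0837222 ]))
postband (array([0.56323554, 0.15308503, 0.055     ]), array([0.08039129, 0.15455057]))
s-tab [ 0.53385272 -0.17152437  0.065     ]
s-post [0.56687678 0.15308671 0.07      ]
s-hinge [0.48522588 0.1623353  0.032     ]
[[-0.     0.391 -0.92 ]
 [ 0.002 -0.92  -0.391]
 [-1.    -0.002 -0.   ]]
```

Nest module confirmed: it's the mid-sized one, with its board between the rails. Fixture origin ≈ (0.507, -0.011), yaw ≈ 0.153. The post is at ≈ (0.565, 0.153), so the brace is at ≈ 0.36 rad. Next I move above the post.

arm_command --series "0.03 -0.205 -0.24 0 0 0 0.2;0.03 -0.205 -0.24 0 0 0 0.2;0.03 -0.205 -0.24 0 0 0 0.2;0.03 -0.205 -0.24 0 0 0 0.2;0.03 -0.205 -0.24 0 0 0 0.2;0.03 -0.205 -0.24 0 0 0 0.2;0.03 -0.205 -0.24 0 0 0 0.2;0.03 -0.205 -0.24 0 0 0 0.2;0.03 -0.205 -0.24 0 0 0 0.2;0.03 -0.205 -0.24 0 0 0 0.2;0.03 -0.205 -0.24 0 0 0 0.2;0.03 -0.205 -0.24 0 0 0 0.2" --squeeze 30

```text
clock: 1.1
position: [0.3939, -0.1886, 0.195]
ee_rot: [-0.141, -0.693, -0.141, 0.693]
contact_force: [0.7, 0.4, -0.2]
width: 0.0512
```

arm_command --series "0.03 -0.205 -0.24 0 0 0 0.2;0.03 -0.205 -0.24 0 0 0 0.2;0.03 -0.205 -0.24 0 0 0 0.2;0.03 -0.205 -0.24 0 0 0 0.2;0.03 -0.205 -0.24 0 0 0 0.2;0.03 -0.205 -0.24 0 0 0 0.2;0.03 -0.205 -0.24 0 0 0 0.2;0.03 -0.205 -0.24 0 0 0 0.2;0.03 -0.205 -0.24 0 0 0 0.2;0.03 -0.205 -0.24 0 0 0 0.2;0.03 -0.205 -0.24 0 0 0 0.2;0.03 -0.205 -0.24 0 0 0 0.2"

```text
clock: 2.1
position: [0.5627, 0.1504, 0.1586]
ee_rot: [-0.141, -0.693, -0.141, 0.693]
contact_force: [-0.4, 0.2, -0.6]
width: 0.0513
```

arm_command --series "0 0 0 -0.038 0 0 0.2;0 0 0 -0.038 0 0 0.2;0 0 0 -0.038 0 0 0.2;0 0 0 -0.038 0 0 0.2;0 0 0 -0.038 0 0 0.2;0 0 0 -0.038 0 0 0.2;0 0 0 -0.038 0 0 0.2;0 0 0 -0.038 0 0 0.2;0 0 0 -0.038 0 0 0.2;0 0 0 -0.038 0 0 0.2"

```text
clock: 2.93
position: [0.5622, 0.1488, 0.1588]
ee_rot: [0.507, 0.492, 0.508, -0.493]
contact_force: [0.6, 0.1, -0.1]
width: 0.0515
```

arm_command --series "0 0 0 -0.038 0 0 0.2;0 0 0 -0.038 0 0 0.2;0 0 0 -0.038 0 0 0.2;0 0 0 -0.038 0 0 0.2;0 0 0 -0.038 0 0 0.2;0 0 0 -0.038 0 0 0.2;0 0 0 -0.038 0 0 0.2;0 0 0 -0.038 0 0 0.2;0 0 0 -0.038 0 0 0.2;0 0 0 -0.038 0 0 0.2;0 0 0 0 0 0 0.2;0 0 0 0 0 0 0.2"

```text
clock: 3.93
position: [0.5623, 0.1488, 0.1589]
ee_rot: [0.696, 0.125, 0.696, -0.125]
contact_force: [0.2, -0.0, 0.1]
width: 0.0511
```

```bash
cat >>h.py <<'E'
def st():
    s=manip.get_state();q=s['ee_rot'];M=R.from_quat([q[1],q[2],q[3],q[0]]).as_matrix()
    print(round(s['clock'],2),s['position'].round(4),'yaw_y',round(np.degrees(np.arctan2(M[1,1],M[0,1])),1),'F',s['contact_force'].round(1),'w',round(s['width'],4));return s['position'],M
E
python3 - <<'E'
from h import *
p,M=st();print(M.round(3),manip.get_state()['qpos'].round(2));print("shift",(M.T@(np.array([.565,.153,.038])-p)*10).round(3))
cv2.imwrite("pics/w1.png",get_image("wrist")[:,:,::-1])
E
```

```text
3.93 [0.5623 0.1488 0.1589] yaw_y 69.7 F [ 0.2 -0.   0.1] w 0.0511
[[-0.001  0.348  0.938]
 [-0.     0.938 -0.348]
 [-1.    -0.    -0.001]] [ 0.14  0.33  1.6  -0.    1.2  -1.08]
shift [1.209 0.049 0.011]
```

View pics/w1.png

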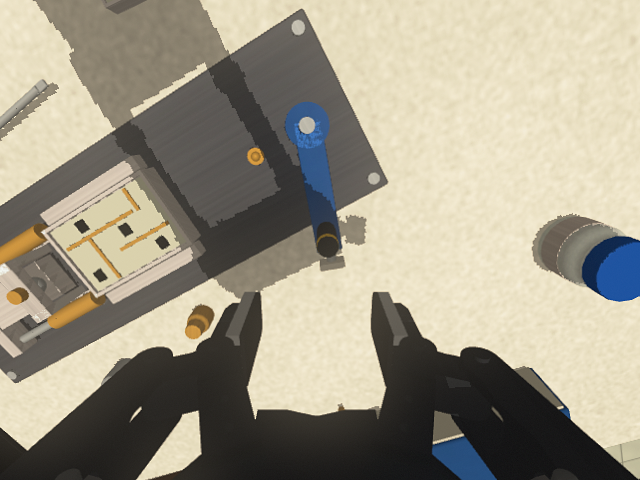

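The wrist view shows the post at (326,232), between the fingers' columns, and the hinge at (307,125). The adapter is at (198,322).

```bash
python3 - <<'E'
from h import *
p,M=st()
P=at("wrist",(325,229),.074);print("post",P,"hinge",at("wrist",(307,125),.032),"adapter",at("wrist",(205,312),.034),at("top",(316,190),.034))
print("org screw corner",at("wrist",(298,27),.012),at("wrist",(374,178),.012))
print("shift",(M.T@(np.array([P[0],P[1],.038])-p)*10).round(3))
E
```

```text
3.98 [0.5624 0.1488 0.159 ] yaw_y 69.7 F [ 0.9  0.  -0.4] w 0.0514
post [0.55071177 0.16023088 0.074     ] hinge [0.48045637 0.1722727  0.032     ] adapter [0.59767556 0.02908184 0.034     ] [0.60976057 0.00432829 0.034     ]
org screw corner [0.41202849 0.19053558 0.012     ] [0.54021926 0.21026944 0.012     ]
shift [ 1.21   0.067 -0.149]
```

```bash
python3 - <<'E'
from h import *
p,M=st()
for px in ((328,245),(328,249)):
    P=at("wrist",px,.074);print("post",P,"shift",(M.T@(np.array([P[0],P[1],.038])-p)*10).round(3))
print("adapter",at("wrist",(194,329),.034))
E
```

```text
3.98 [0.5624 0.1488 0.159 ] yaw_y 69.7 F [ 0.9  0.  -0.4] w 0.0514
post [0.56268154 0.15817498 0.074     ] shift [ 1.21   0.089 -0.029]
post [0.56554463 0.15714559 0.074     ] shift [1.21e+00 9.00e-02 1.00e-03]
adapter [0.61011657 0.01166479 0.034     ]
```

arm_command --series "0.2 0.065 0 0 0 0 0.2;0.3 0 0 0 0 0 0.2;0.3 0 0 0 0 0 0.2;0.2 0 0 0 0 0 0.2;0.15 0 0 0 0 0 0.2;0.06 0 0 0 0 0 0.2;0 0 0 0 0 0 -1;0 0 0 0 0 0 -1;0 0 0 0 0 0 -1;0 0 0 0 0 0 -1;0 0 0 0 0 0 -1;0 0 0 0 0 0 -1" --squeeze 25

```text
clock: 4.98
position: [0.5659, 0.1551, 0.0395]
ee_rot: [0.697, 0.124, 0.695, -0.124]
contact_force: [0.9, -0.0, 2.8]
width: 0.0149
```

```bash
python3 - <<'E'
from h import *
p,M=st()
H=np.array([.4805,.1695]);r=p[:2]-H;print("rad",np.linalg.norm(r),"a",0.153-np.arctan2(r[1],r[0]))
E
```

```text
4.98 [0.5659 0.1551 0.0395] yaw_y 69.8 F [ 0.9 -0.   2.8] w 0.0149
rad 0.08663570202641299 a 0.31963797882403944
```

arm_command --series "0 -0.058 0.009 0.022 0 0 -1;0 -0.058 0.009 0.022 0 0 -1;0 -0.058 0.009 0.022 0 0 -1;0 -0.058 0.009 0.022 0 0 -1;0 -0.058 0.009 0.022 0 0 -1;0 -0.058 0.009 0.022 0 0 -1;0 -0.058 0.009 0.022 0 0 -1;0 -0.058 0.009 0.022 0 0 -1;0 -0.058 0.009 0.022 0 0 -1;0 -0.058 0.009 0.022 0 0 -1;0 -0.058 0.009 0.022 0 0 -1;0 -0.058 0.009 0.022 0 0 -1"

```text
clock: 5.98
position: [0.527, 0.0983, 0.0394]
ee_rot: [0.586, 0.396, 0.587, -0.395]
contact_force: [-2.5, 3.4, 5.4]
width: 0.015
```

```bash
python3 - <<'E'
from h import *
p,M=st()
H=np.array([.4805,.1695]);r=p[:2]-H;a=0.153-np.arctan2(r[1],r[0]);print("rad",np.linalg.norm(r),"a",a)
for b in (1.45,1.571):
    g=.153-b;T=H+.085*np.array([np.cos(g),np.sin(g)]);print(b,"shift",(M.T@(np.array([*T,p[2]])-p)*10).round(3))
E
```

```text
5.98 [0.527  0.0983 0.0394] yaw_y 22.1 F [-2.5  3.4  5.4] w 0.015
rad 0.085017437610596 a 1.1451509078168451
1.45 shift [-0.    -0.258  0.01 ]
1.571 shift [-0.    -0.359 -0.007]
```

arm_command --series "0 -0.031 0.004 0.011 0 0 -1;0 -0.031 0.004 0.011 0 0 -1;0 -0.031 0.004 0.011 0 0 -1;0 -0.031 0.004 0.011 0 0 -1;0 -0.031 0.003 0.011 0 0 -1;0 -0.031 0.003 0.011 0 0 -1;0 -0.031 0.003 0.011 0 0 -1;0 -0.031 0.003 0.011 0 0 -1;0 -0.031 0.003 0.011 0 0 -1;0 -0.031 0.003 0.011 0 0 -1;0 -0.031 0.003 0.011 0 0 -1;0 -0.031 0.003 0.011 0 0 -1"

```text
clock: 6.98
position: [0.4949, 0.0866, 0.0396]
ee_rot: [0.495, 0.509, 0.492, -0.505]
contact_force: [7.8, 1.9, -4.3]
width: 0.0153
```

```bash
python3 - <<'E'
from h import *
p,M=st()
H=np.array([.4805,.1695]);r=p[:2]-H;a=0.153-np.arctan2(r[1],r[0]);print("rad",np.linalg.norm(r),"a",a)
E
```

```text
6.98 [0.4949 0.0866 0.0396] yaw_y -1.6 F [ 7.8  1.9 -4.3] w 0.0153
rad 0.08411416022953257 a 1.5521333178295145
```

arm_command --series "0 -0.01 0 0 0 0 -1;0 -0.01 0 0 0 0 -1;0 0 0 0 0 0 -1;0 0 0 0 0 0 -1"

```text
clock: 7.32
position: [0.4949, 0.0867, 0.0396]
ee_rot: [0.496, 0.509, 0.491, -0.504]
contact_force: [7.0, 1.2, -2.8]
width: 0.015
```

arm_command --series "0 0.015 0 0 0 0 -0.2;0 0 0 0 0 0 -0.2;0 0 0 0 0 0 -0.2;0 0 0 0 0 0 -0.2;-0.2 0 0 0 0 0 -0.2;-0.3 0 0 0 0 0 -0.2;-0.35 0 0 0 0 0 -0.2;-0.35 0 0 0 0 0 -0.2;0 0 0 0 0 0 -1;0 0 0 0 0 0 -1;0 0 0 0 0 0 -1;0 0 0 0 0 0 -1"

```text
clock: 8.32
position: [0.49, 0.0864, 0.1568]
ee_rot: [-0.493, -0.505, -0.494, 0.507]
contact_force: [0.0, 0.6, -0.2]
width: 0.0001
```

```bash
python3 - <<'E'
from h import *
p,M=st();print(M.round(3))
w=get_image("wrist")[:,:,::-1];cv2.imwrite("pics/w2.png",w)
E
```

```text
8.32 [0.49   0.0864 0.1568] yaw_y -1.5 F [ 0.   0.6 -0.2] w 0.0001
[[-0.003  1.    -0.025]
 [-0.    -0.025 -1.   ]
 [-1.    -0.003  0.   ]]
```

View pics/w2.png

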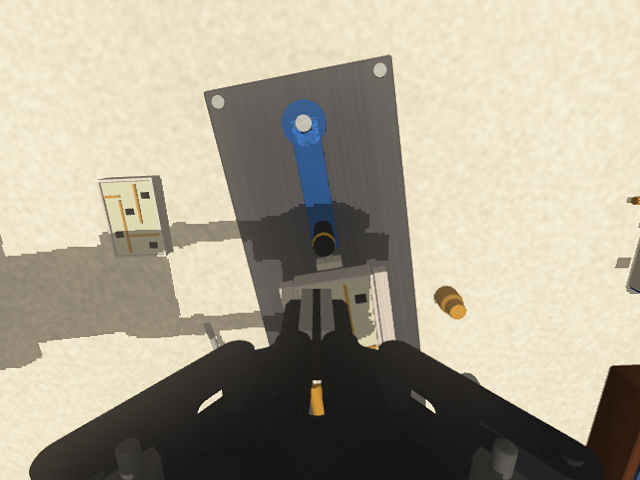

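Wrist view: the brace now lies along the plate, hinge (304,123) and post top (323,246), with its buffer (328,262) facing the module. I compute its angle.

```bash
python3 - <<'E'
from h import *
A=lambda v:np.degrees(np.arctan2(v[1],v[0]))
s1,s2=at("wrist",(218,102),.013),at("wrist",(380,70),.013);print("yaw",A(s2-s1))
e=[at("wrist",p,.012) for p in((205,93),(249,283),(391,56),(419,348))]
print("edges -y dir",A(e[1]-e[0]),A(e[3]-e[2]),"yaw+-90")
h,p=at("wrist",(303.5,123),.032),at("wrist",(323.5,246),.074);print(h,p,np.linalg.norm((p-h)[:2]),"brace",A(p-h))
b=[at("wrist",q,.030) for q in((293,145),(307,228),(325,138),(336,250))];print("brace edges",A(b[1]-b[0]),A(b[3]-b[2]))
cv2.imwrite("pics/t2.png",cv2.resize(get_image("top")[170:300,210:430,::-1],None,fx=3.6,fy=3.6,interpolation=cv2.INTER_CUBIC))
E
```

```text
yaw 8.685587761925046
edges -y dir -83.00689820668427 -81.53628350752945 yaw+-90
[0.48047    0.17192988 0.032     ] [0.49316295 0.08829428 0.074     ] 0.08459328606760515 brace -81.37036479876913
brace edges -82.78703073306957 -85.21729993882407
```

View pics/t2.png

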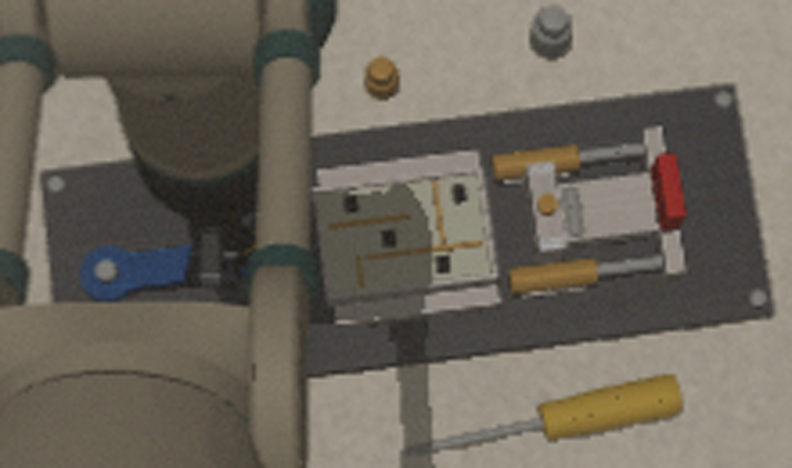

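The brace direction (-81.4°) matches the plate's axis (-81.3°), so it's at the end stop and released. Next I go behind the red tab.

arm_command --series "0 0 0 -0.028 0 0 -1;0 0 0 -0.028 0 0 -1;0 0.003 0.294 0 0 0 -1;0 0.003 0.294 0 0 0 -1;0 0.003 0.294 0 0 0 -1;0 0.003 0.294 0 0 0 -1;0 0.003 0.294 0 0 0 -1;0 0.003 0.294 0 0 0 -1;0 0.003 0.294 0 0 0 -1;0 0.003 0.294 0 0 0 -1;0 0.003 0.294 0 0 0 -1;0 0.003 0.294 0 0 0 -1"

```text
clock: 9.42
position: [0.538, -0.205, 0.1568]
ee_rot: [0.535, 0.461, 0.537, -0.461]
contact_force: [-0.5, -0.3, -0.9]
width: 0.0003
```

arm_command --series "0 0 0 0 0 0 -1;0 0 0 0 0 0 -1;0 0 0 0 0 0 -1"

```text
clock: 9.67
position: [0.5378, -0.2031, 0.1571]
ee_rot: [0.535, 0.461, 0.537, -0.461]
contact_force: [0.2, 0.6, 0.5]
width: 0.0002
```

```bash
python3 - <<'E'
from h import *
p,M=st();print(M.round(3)[:,1:],manip.get_state()['qpos'].round(2))
print("shift",(M.T@(np.array([.5376,-.2036,.048])-p)*10).round(3))
cv2.imwrite("pics/w3.png",get_image("wrist")[:,:,::-1])
cv2.imwrite("pics/t3.png",cv2.resize(get_image("top")[150:300,210:450,::-1],None,fx=3.3,fy=3.3,interpolation=cv2.INTER_CUBIC))
E
```

```text
9.67 [ 0.5378 -0.2031  0.1571] yaw_y 8.6 F [0.2 0.6 0.5] w 0.0002
[[ 0.989  0.149]
 [ 0.149 -0.989]
 [-0.002 -0.002]] [-0.48  0.33  1.62  0.    1.2  -0.63]
shift [ 1.091 -0.     0.007]
```

View pics/w3.png

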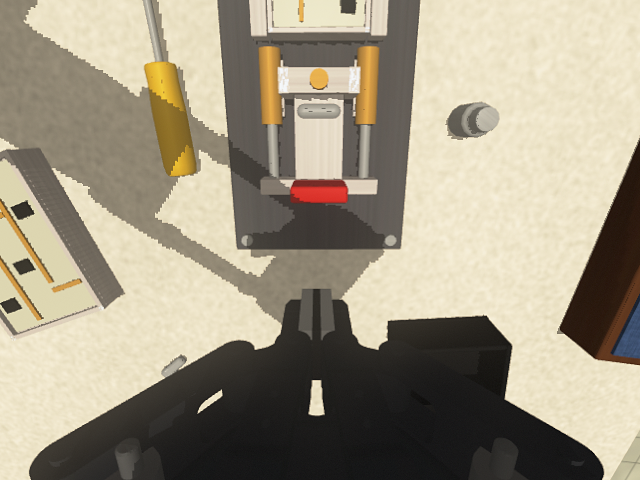

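View pics/t3.png

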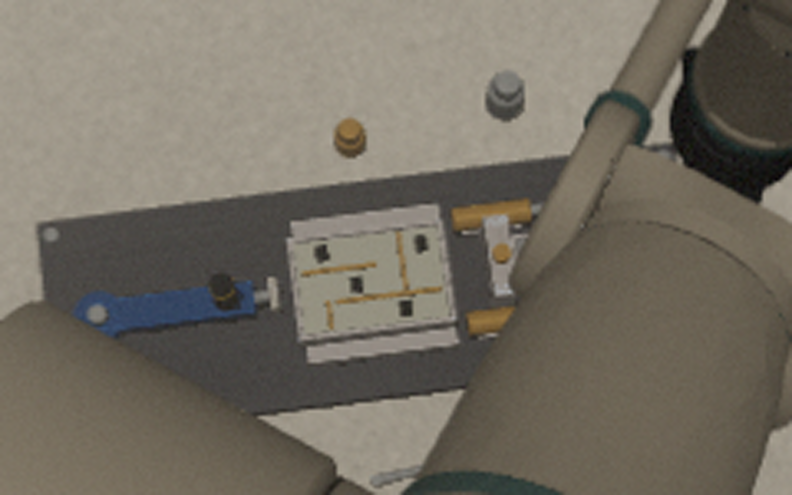

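The wrist view shows the tab (319,191) in line with the shut fingers (column 316). The top view shows the brace on the centre line with its buffer facing the module. I descend, then advance.

arm_command --series "0.2 0 0 0 0 0 -1;0.3 0 0 0 0 0 -1;0.3 0 0 0 0 0 -1;0.2 0 0 0 0 0 -1;0.09 0 0 0 0 0 -1;0 0 -0.04 0 0 0 -1;0 0 -0.04 0 0 0 -1;0 0 -0.04 0 0 0 -1;0 0 0 0 0 0 -1;0 0 0 0 0 0 -1"

```text
clock: 10.6
position: [0.5377, -0.1919, 0.0508]
ee_rot: [0.537, 0.461, 0.535, -0.461]
contact_force: [-0.5, -0.6, 1.5]
width: -0.0002
```

arm_command --series "0 0 -0.02 0 0 0 -1;0 0 -0.02 0 0 0 -1;0 0 -0.02 0 0 0 -1;0 0 -0.02 0 0 0 -1;0 0 0 0 0 0 -1;0 0 0 0 0 0 -1"

```text
clock: 11.1
position: [0.5355, -0.1839, 0.0493]
ee_rot: [0.536, 0.461, 0.536, -0.461]
contact_force: [-0.3, -0.5, -0.7]
width: -0.0
```

arm_command --series "0 0 -0.02 0 0 0 -1;0 0 -0.02 0 0 0 -1;0 0 -0.02 0 0 0 -1;0 0 0 0 0 0 -1;0 0 0 0 0 0 -1"

```text
clock: 11.52
position: [0.5349, -0.1787, 0.0493]
ee_rot: [0.537, 0.461, 0.536, -0.461]
contact_force: [0.3, -4.7, -2.4]
width: -0.0
```

arm_command --series "0 0 -0.02 0 0 0 -1;0 0 -0.02 0 0 0 -1;0 0 0 0 0 0 -1;0 0 0 0 0 0 -1"

```text
clock: 11.85
position: [0.5343, -0.1745, 0.0493]
ee_rot: [0.536, 0.461, 0.536, -0.461]
contact_force: [-0.3, -6.2, -1.8]
width: 0.0001
```

arm_command --series "0 0 -0.02 0 0 0 -1;0 0 -0.02 0 0 0 -1;0 0 -0.02 0 0 0 -1;0 0 -0.02 0 0 0 -1;0 0 -0.02 0 0 0 -1;0 0 -0.02 0 0 0 -1;0 0 0 0 0 0 -1;0 0 0 0 0 0 -1"

```text
clock: 12.52
position: [0.5325, -0.1631, 0.0493]
ee_rot: [0.537, 0.461, 0.536, -0.461]
contact_force: [0.5, -5.0, -3.5]
width: -0.0002
```

arm_command --series "0 0 -0.02 0 0 0 -1;0 0 -0.02 0 0 0 -1;0 0 -0.02 0 0 0 -1;0 0 -0.02 0 0 0 -1;0 0 0 0 0 0 -1;0 0 0 0 0 0 -1"

```text
clock: 13.02
position: [0.5315, -0.1559, 0.0494]
ee_rot: [0.537, 0.46, 0.536, -0.461]
contact_force: [0.0, -8.1, -3.0]
width: 0.0001
```

arm_command --series "0 0 -0.02 0 0 0 -1;0 0 -0.02 0 0 0 -1;0 0 -0.02 0 0 0 -1;0 0 0 0 0 0 -1;0 0 0 0 0 0 -1"

```text
clock: 13.43
position: [0.5306, -0.1504, 0.0494]
ee_rot: [0.537, 0.46, 0.535, -0.461]
contact_force: [-0.3, -8.0, -4.2]
width: -0.0
```

arm_command --series "0 0 -0.02 0 0 0 -1;0 0 -0.02 0 0 0 -1;0 0 0 0 0 0 -1;0 0 0 0 0 0 -1"

```text
clock: 13.77
position: [0.5301, -0.1467, 0.0494]
ee_rot: [0.538, 0.46, 0.535, -0.462]
contact_force: [-0.2, -10.7, -3.3]
width: -0.0
```

arm_command --series "0 0 -0.02 0 0 0 -1;0 0 0 0 0 0 -1;0 0 0 0 0 0 -1"

```text
clock: 14.02
position: [0.5299, -0.1455, 0.0494]
ee_rot: [0.538, 0.459, 0.535, -0.462]
contact_force: [0.2, -12.2, -3.6]
width: -0.0002
```

arm_command --series "0 0 -0.02 0 0 0 -1;0 0 0 0 0 0 -1;0 0 0 0 0 0 -1"

```text
clock: 14.27
position: [0.5297, -0.1443, 0.0494]
ee_rot: [0.539, 0.459, 0.535, -0.462]
contact_force: [0.3, -13.5, -4.2]
width: 0.0
```

arm_command --series "0 0 -0.02 0 0 0 -1;0 0 0 0 0 0 -1;0 0 0 0 0 0 -1"

```text
clock: 14.52
position: [0.5296, -0.1431, 0.0495]
ee_rot: [0.539, 0.459, 0.534, -0.462]
contact_force: [-0.1, -16.8, -5.4]
width: 0.0002
```

arm_command --series "0 0 -0.015 0 0 0 -1;0 0 0 0 0 0 -1;0 0 0 0 0 0 -1;0 0 0 0 0 0 -1"

```text
clock: 14.85
position: [0.5295, -0.1423, 0.0495]
ee_rot: [0.539, 0.458, 0.534, -0.462]
contact_force: [-0.1, -18.3, -5.1]
width: -0.0001
```

```bash
python3 - <<'E'
from h import *
st();t=get_image("top")[:,:,::-1][150:300,210:450]
s=get_image("side")[:,:,::-1][180:370,260:410]
w=get_image("wrist")[:,:,::-1]
cv2.imwrite("pics/w4.png",w)
a=cv2.resize(t,(400,250),interpolation=cv2.INTER_CUBIC);b=cv2.resize(s,(400,507),interpolation=cv2.INTER_CUBIC)
c=np.zeros((560,800,3),np.uint8);c[:250,:400]=a;c[:507,400:]=b;c[250:550,:400]=cv2.resize(w,(400,300),interpolation=cv2.INTER_AREA)
cv2.imwrite("pics/c4.png",c)
E
```

```text
14.85 [ 0.5295 -0.1423  0.0495] yaw_y 8.8 F [ -0.1 -18.3  -5.1] w -0.0001
```

View pics/c4.png

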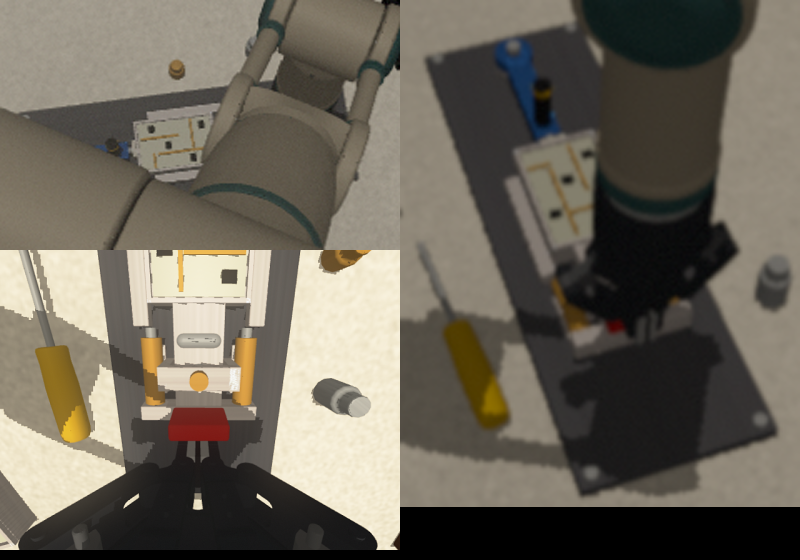

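The module is up against the buffer and lying in its nest, with the brace in line and the tab held. I add a small margin and check the hold.

arm_command --series "0 0 -0.01 0 0 0 -1;0 0 0 0 0 0 -1;0 0 0 0 0 0 -1;0 0 0 0 0 0 -1"

```text
clock: 15.33
position: [0.5294, -0.1418, 0.0495]
ee_rot: [0.54, 0.458, 0.534, -0.462]
contact_force: [-0.6, -20.4, -5.3]
width: -0.0005
```

arm_command --series "0 0 0 0 0 0 -1;0 0 0 0 0 0 -1;0 0 0 0 0 0 -1;0 0 0 0 0 0 -1;0 0 0 0 0 0 -1;0 0 0 0 0 0 -1;0 0 0 0 0 0 -1;0 0 0 0 0 0 -1;0 0 0 0 0 0 -1;0 0 0 0 0 0 -1;0 0 0 0 0 0 -1;0 0 0 0 0 0 -1"

```text
clock: 16.33
position: [0.5294, -0.1418, 0.0495]
ee_rot: [0.54, 0.458, 0.534, -0.462]
contact_force: [-1.7, -19.6, -6.2]
width: 0.0001
```

```bash
python3 -c "
from rig import ticket
print(ticket.sign_off())"
```

```text
the job is handed in; nothing more can be done
None
```

I swung the blue brace to its end stop and let go of it. I then pushed the red tab past its click until the module sat against the white buffer, and handed the job in at 16.3 s with the tab still held.

**Brace:** after release it lay at -81.4°, against -81.3° for the plate's axis. That puts it at the end stop, since stopping at the click would be about 6° off.

**Pusher:** the push held steady at about 20 N for the last second without moving. The rise in force near the end fits the buffer being compressed. I estimate 37 to 40 mm of travel, but could not measure it directly.

**Other things:** in the last pictures the module was in its nest and the bystanders in view had not moved. The jar, bin, wrench and spare module were not in those pictures, and the arm never went near them.

**Disagreements:** camera readings of the post and the tab differed by up to about 4 mm, which did not affect the result. A further 2 mm of commanded push at the end stop did not raise the force on the post, so I relied on the picture to confirm the brace was seated.

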